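Turn the swivel hook over the drip dish and hang the yellow-capped carrier

TASK

The carrier with the yellow-capped tubes has just come out of the water bath and must drip off. First turn the swivel hook until its arm points over the middle of the blue drip dish, then hang that carrier by its top crossbar on the hook's arm, between the stop ring and the upturned tip, so that it hangs still over the dish. Keep the carrier upright on the way and leave the red-capped carrier where it is.

Things in the scene. Friction and masses are not known exactly. Their poses are not given: they have to be found in the camera images.
- yellow_carrier: Loose upright carrier with 6 YELLOW tube caps, 0.15-0.31 kg. Origin: centre of underside; sizes in mm; y along its crossbar, x through its window, z up. Base 46 (x) x 84 (y) x 34 high, cap tops at 64. Crossbar 80 long, 12 thick in x, underside at 130, top at 140; window below it 68 wide. Grip post 16 x 16 on its middle, from 140 to 174. Front and back alike.
- red_carrier: Identical carrier with six RED caps, same origin and axes. A bystander that must stay put. The two may stand on either side of the table.
- drip_dish: Round blue open dish fixed to the table under one side of the hook, 100 mm across, 20 mm high; origin: centre of its underside, 90 mm from the hook's pivot seen from above. A round stirrer with a white plate (96 mm across, 36 high) stands under the other side; which side is which varies.
- hook_seat (a point): Point on top of the hook's level arm (flat bar 16 mm wide, 10 high), midway between stop ring and tip, 175 mm above the table; turns with the hook. Its x axis points along the arm back to the upright post, z up. The post's axis (the pivot) is 90 mm away along +x. Grey stop ring, 28 mm across, outer face 52 mm from the pivot.
- hook_tip (a point): Centre of the top of the hook's upturned blue tip: a round upright pin 16 mm across at the arm's outer end, 140 mm from the pivot, top 190 mm above the table (15 mm above the arm's top). Same axes as hook_seat. It can be pinched here with a finger on each side of the arm, turning along with it, or the arm can be pushed.
- hook (a joint): Swivel of the hook about its upright post, rad; grows anticlockwise seen from above; range -1.9 to 1.9, at the start within 0.4 of 0 (stand's front, between dish and stirrer); the dish lies near +1.05 or -1.05. Light friction (about 0.08 N m at the pivot); it stays where it is left.

How it is judged:
By the outcome, as a careful person would: the job done as asked, in the order asked, and still so for the second after the job is handed in, with the robot touching nothing.
It also fails if it takes over 56 s, if anything falls off the work surface, if the arm or the gripper's body presses on something with over 40 N, if the wrist force passes 120 N, or if a joint passes its speed limit or range.

ROBOT

A 6-joint arm with a two-finger parallel gripper is mounted at the origin on the work surface. World frame = base frame: x ahead of the robot, y to its left, z up, the work surface at z = 0. Lengths are in m, angles in rad, forces in N, time in s.
With the tool pointing down it reaches from about 0.325 to 0.9 m from the base axis. Payload 6.1 kg.
Tool frame: the origin (TCP) lies at the very end of the fingers, on their centre line; the grasp point (between the pads) lies 19 mm behind it (manip.hold_point_z is the distance from the TCP to the grasp point, in m); z points along the fingers, y is the direction in which the jaws open and shut (so a half turn about z gives the same grasp; the last joint's range is limited). The gripper opens to 87 mm and grips with 3 to 60 N. Pads are 19 mm wide; open, the fingers measure 117 mm over their backs; the gripper's body (75 mm by 190 mm) begins 51 mm behind the grasp point.
Start: joints at [0.991, 0.22, 1.526, -0, 1.395, -0.126], TCP at [0.274, 0.562, 0.223] pointing down, gripper open.
Joint ranges: [-2.98, 2.98], [-0.91, 2.08], [0.09, 2.57], [-1.24, 4.39], [0.2, 2.65], [-2.68, 2.68]. Speed limits (rad/s): [2.57, 2.57, 3.01, 3.14, 3.14, 3.14].

INTERFACE

Orientations are given as a 3x3 rotation matrix whose columns are the frame's x, y, z axes.
In Python, from workcell import readout, optics, job, manip gives the robot as it stands.
- The arm moves only by the tool drive_tool, never from a script. Its argument "moves" is text: rows parted by semicolons, each of 7 numbers parted by spaces: the finger opening in cm, from 0 to 8.7, then the shift along the tool's x, y, z in cm, then the turn, a rotation vector about the tool's x, y, z in rad. In form: grip dx dy dz ax ay az; .... A call has 1 to 12 rows; each row shifts and turns the pose as measured when the row begins, along the tool's axes as they then stand; what a row does not reach is not made up. A row lasts 1/10 s, in which the tool goes at most 50 mm and 8.59 degrees, less where a joint would pass 70% of its speed; a pose out of reach is approached as far as the arm can. A call with a gripper value outside its range is refused whole. The fingers move at their own pace and stop on an object; the grip force is fixed at half the most. Time passes only in rows, so rows that do not move let the fingers close. It gives the time, the measured TCP pose, the force and the opening at its end, in the units of the state.
- readout.read_state(): the state, without advancing time (a new reading comes with each control period).
- optics.grab_frame(name): name is "side" or "top"; returns a dict with "img" (480x640x3 uint8, red, green, blue), "camera_matrix" (3x3 intrinsics, pixels), "R" (3x3) and "t" (3): a world point X has camera coordinates R X + t. Camera axes: x right, y down, z forward; pixel columns grow to the right and rows downward; lengths in m; the calibration is good to about 2 mm. A picture is of the moment at which its call begins. There is no depth.
- job.close_job(): hands the job in, once; it reports no verdict.
The state is a dict: "time": time; "joints": joint angles; "qvel": joint speeds; "tau": joint torques, N m; "tcp_pos": TCP position; "tcp_rot": TCP orientation; "wrist_force": force on the tool from outside, world axes, zero at the start; "torque": the same for the moment, N m; "grip_width": opening from 0.0 (shut) to 1.0 (fully open).
Only numpy, scipy, OpenCV 4.12 (cv2) and the standard library are available. Lean on these libraries where they do the work, as an engineer would, in place of code of your own. Each camera call takes 0.05 s, during which the arm holds its last target.

## Working session

There is one attempt and no reset: what is moved stays moved. The work goes in short steps, Python scripts to look and compute and a tool call to move; the robot and the scene stay as the last step left them, time stands still between calls to the robot, and variables do not carry over. Pictures are saved under pics/ and viewed, and the job is handed in when it is done.

Besides the shell and the picture viewer there is one more tool, called after "Request:" as name(argument=value, ...) on one line, values as JSON. drive_tool: Moves the arm, as the interface text tells. Its arguments: {"type":"object","properties":{"moves":{"type":"string"}},"required":["moves"]}

```bash
ls; mkdir -p pics; python3 - <<'E'
from workcell import readout, optics, manip
import cv2
print(manip.hold_point_z)
s=readout.read_state()
for k in s: print(k,s[k])
for n in("side","top"):
    f=optics.grab_frame(n); cv2.imwrite(f"pics/{n}0.png",f["img"][:,:,::-1]); print(n,f["camera_matrix"],f["R"],f["t"])
E
```

```text
pics
0.0187
time 0.0
joints [ 9.90892263e-01  2.21235331e-01  1.52762192e+00 -3.60145963e-05
  1.39470661e+00 -1.26129918e-01]
qvel [-0.00024789  0.00050799 -0.00071069  0.00105515  0.00048477 -0.00027318]
tau [-6.08102437e-05 -4.94585073e+01 -3.87391090e+01  6.98393863e-02
  5.67460258e-02 -1.27852386e-04]
tcp_pos [0.27365811 0.56120187 0.22142585]
tcp_rot [[-8.98801739e-01  4.38354115e-01 -1.05044718e-03]
 [ 4.38355322e-01  8.98800216e-01 -1.66836985e-03]
 [ 2.12805360e-04 -1.96000283e-03 -9.99998057e-01]]
wrist_force [-0.73379452 -0.33265537  0.48340993]
torque [ 0.00912329 -0.01609312 -0.03014102]
grip_width 0.9984949122967641
side [[453.26951633   0.         322.46410101]
 [  0.         453.26951633 237.51301602]
 [  0.           0.           1.        ]] [[ 0.99202155 -0.12600902 -0.0038703 ]
 [-0.08711348 -0.66297361 -0.74355715]
 [ 0.09112901  0.73796187 -0.66866119]] [-0.55296608  0.15066238  0.94798576]
top [[530.58432656   0.         318.69459151]
 [  0.         530.58432656 233.21742465]
 [  0.           0.           1.        ]] [[-0.00905099 -0.999807   -0.01743691]
 [-0.98936739  0.01148504 -0.14498363]
 [ 0.14515591  0.01593926 -0.9892804 ]] [0.02431023 0.53724354 1.25116461]
```

View pics/side0.png

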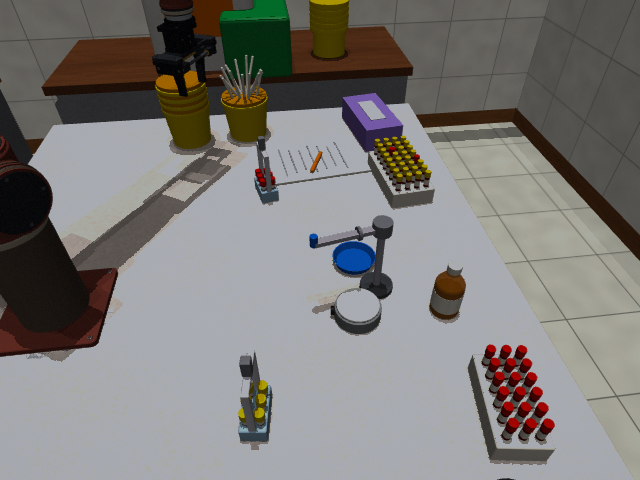

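View pics/top0.png

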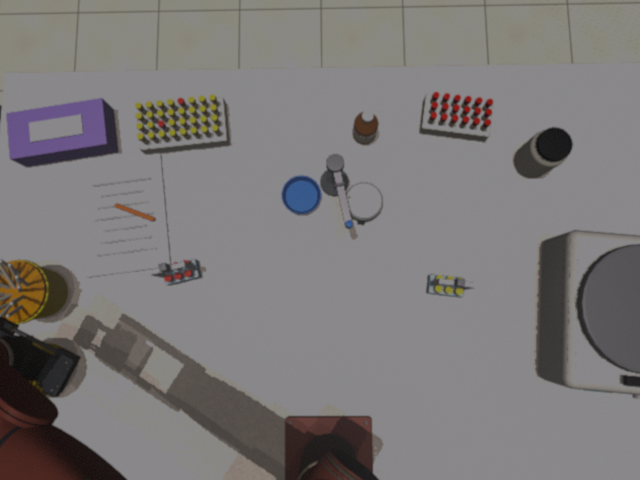

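The top view shows the yellow carrier at about (447,285), red at (181,271), and the dish at (301,195). The hook post is at (335,163) with its blue tip at (349,224). I'll measure these next.

```bash
cat > h.py <<'E'
import numpy as np, cv2
from workcell import readout, optics
def ray(f,uv):
    d=np.linalg.inv(f["camera_matrix"])@np.array([uv[0],uv[1],1.]); R=np.array(f["R"]);t=np.array(f["t"])
    return -R.T@t, R.T@d
def onz(f,uv,z):
    o,d=ray(f,uv); return o+d*(z-o[2])/d[2]
def tri(fa,a,fb,b):
    o1,d1=ray(fa,a);o2,d2=ray(fb,b)
    s=np.linalg.lstsq(np.c_[d1,-d2],o2-o1,rcond=None)[0]
    p,q=o1+s[0]*d1,o2+s[1]*d2
    return (p+q)/2,np.linalg.norm(p-q)
def proj(f,X):
    c=np.array(f["R"])@X+f["t"];p=np.array(f["camera_matrix"])@c;return p[:2]/p[2]
def blobs(f,lo,hi,mina=8,roi=None):
    hsv=cv2.cvtColor(f["img"],cv2.COLOR_RGB2HSV); m=cv2.inRange(hsv,lo,hi)
    n,_,st,c=cv2.connectedComponentsWithStats(m)
    return [(c[i].round(1),st[i]) for i in range(1,n) if st[i][4]>=mina and (roi is None or (roi[0]<c[i][0]<roi[2] and roi[1]<c[i][1]<roi[3]))]
def crop(f,name,x0,y0,x1,y1,k):
    cv2.imwrite("pics/"+name,cv2.resize(f["img"][y0:y1,x0:x1,::-1],None,fx=k,fy=k,interpolation=cv2.INTER_CUBIC))
E
python3 - <<'E'
from h import *
T=optics.grab_frame("top");S=optics.grab_frame("side")
for n,f in(("T",T),("S",S)):
    print(n,"blue",blobs(f,(105,180,60),(125,255,255)))
    print(n,"yel",blobs(f,(22,120,80),(34,255,255),roi=(400,260,500,310) if n=="T" else (200,340,300,450)))
crop(T,"c1.png",410,260,490,310,8);crop(T,"c2.png",260,130,400,250,5);crop(S,"c3.png",210,330,310,450,5)
crop(S,"c4.png",290,190,430,340,4)
E
```

```text
T blue []
T yel [(array([438.4, 276.8]), array([436, 276,   6,   3,  13], dtype=int32)), (array([449.3, 277.5]), array([447, 277,   6,   2,  11], dtype=int32)), (array([438., 288.]), array([435, 285,   7,   7,  37], dtype=int32)), (array([448.3, 289.4]), array([445, 287,   8,   6,  36], dtype=int32)), (array([458.5, 290.6]), array([455, 288,   8,   7,  41], dtype=int32))]
S blue [(array([312.9, 239.9]), array([310, 234,   8,  14,  86], dtype=int32)), (array([353.7, 256.3]), array([ 333,  242,   43,   30, 1021], dtype=int32))]
S yel [(array([261.6, 384.7]), array([257, 380,  10,  10,  81], dtype=int32)), (array([251.2, 384.5]), array([250, 382,   3,   6,  10], dtype=int32)), (array([260.5, 398. ]), array([256, 393,  10,  11,  88], dtype=int32)), (array([258.9, 412.3]), array([254, 407,  11,  11,  93], dtype=int32)), (array([241.1, 413.2]), array([238, 408,   7,  11,  52], dtype=int32))]
```

View pics/c1.png

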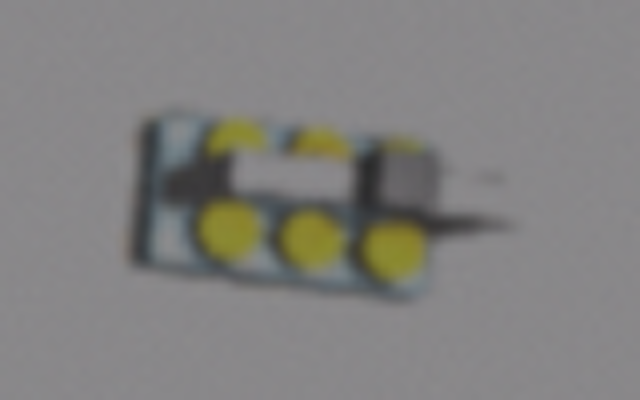

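View pics/c2.png

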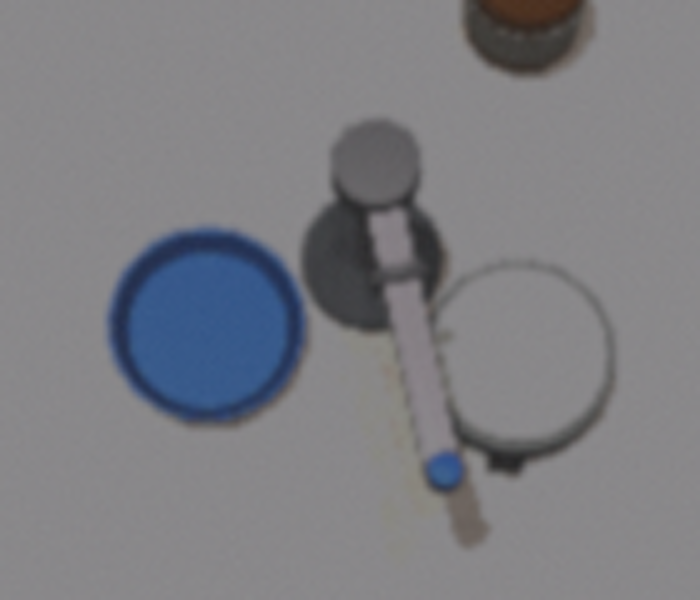

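View pics/c3.png

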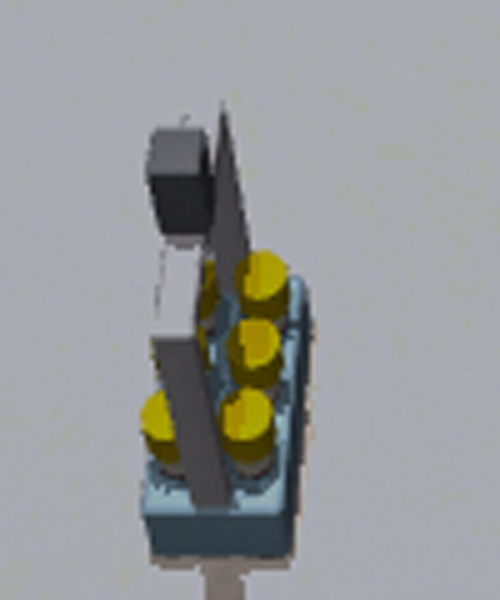

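View pics/c4.png

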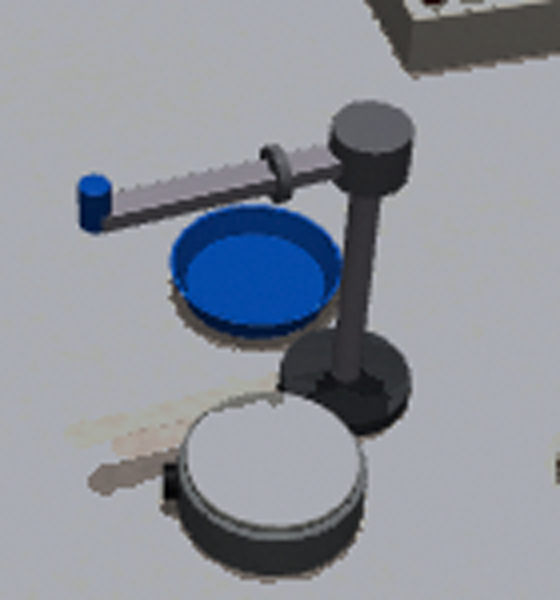

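```bash
python3 - <<'E'
from h import *
np.set_printoptions(precision=4,suppress=True)
T=optics.grab_frame("top");S=optics.grab_frame("side")
for f,n in((T,"T"),):
  print(blobs(f,(100,100,40),(125,255,255),roi=(250,130,400,260)))
P=tri(T,(461-.4,282.1),S,(245.7,359.8));print("post",P,onz(T,(460.6,282.1),.174),onz(S,(245.7,359.8),.174))
caps=[onz(T,c,.064) for c in((438,288),(448.3,289.4),(458.5,290.6))];print("caps",caps)
sc=[onz(S,c,.06) for c in((261.6,384.7),(260.5,398),(258.9,412.3))];print(sc)
d=caps[2]-caps[0];print("yaw y-axis",np.arctan2(d[1],d[0]))
d=sc[2]-sc[0];print(np.arctan2(d[1],d[0]))
dish=onz(T,(301.2,194.8),.02);print("dish",dish,onz(S,(353.7,255.5),.02))
tip=onz(T,(348.6,223.2),.19);print("tip",tip,onz(S,(313.4,235.5),.19))
piv=tri(T,(334.8,162.4),S,(382.7,222.3));print("piv",piv)
piv=piv[0]
print(np.linalg.norm((tip-piv)[:2]),np.linalg.norm((dish-piv)[:2]))
for q in (tip,dish): print(np.arctan2(*(q-piv)[1::-1]))
E
```

```text
[(array([300.9, 194.5]), array([ 282,  176,   39,   38, 1141], dtype=int32)), (array([348.5, 223.6]), array([346, 221,   6,   7,  33], dtype=int32))]
post (array([ 0.4089, -0.2865,  0.1708]), np.float64(0.0002867889121105328)) [ 0.4086 -0.2857  0.174 ] [ 0.4094 -0.2886  0.174 ]
caps [array([ 0.401 , -0.2597,  0.064 ]), array([ 0.3975, -0.2836,  0.064 ]), array([ 0.3945, -0.3072,  0.064 ])]
[array([ 0.4224, -0.2637,  0.06  ]), array([ 0.42  , -0.2873,  0.06  ]), array([ 0.4169, -0.3113,  0.06  ])]
yaw y-axis -1.707171234559117
-1.6863258095952667
dish [0.6378 0.0619 0.02  ] [0.637  0.0591 0.02  ]
tip [ 0.5364 -0.0481  0.19  ] [ 0.535  -0.0506  0.19  ]
piv (array([ 0.6731, -0.0204,  0.1816]), np.float64(0.0014009960818489847))
0.1395550596155308 0.08957271839927507
-2.9415266679556904
1.9768205717037046
```

```bash
cat >> h.py <<'E'
from scipy.spatial.transform import Rotation as Ro
def plan(grip,target,psi,step=.04,astep=.12,nmin=1):
    s=readout.read_state();p=np.array(s["tcp_pos"]);R=np.array(s["tcp_rot"])
    y=np.array([np.cos(psi),np.sin(psi),0]);z=np.array([0,0,-1.]);G=np.c_[np.cross(y,z),y,z]
    rv=(Ro.from_matrix(R.T@G)).as_rotvec()
    d=np.array(target)-p
    n=int(max(nmin,np.ceil(np.linalg.norm(d)/step),np.ceil(np.linalg.norm(rv)/astep)))
    rows=[]
    for i in range(n):
        l=R.T@(d/n)*100
        rows.append(f"{grip} "+" ".join(f"{v+0:.2f}" for v in l)+" "+" ".join(f"{v+0:.3f}" for v in rv/n))
        R=R@Ro.from_rotvec(rv/n).as_matrix()
    print(n,"d",d.round(4),"rv",rv.round(3))
    for k in range(0,n,12): print("; ".join(rows[k:k+12]))
def st():
    s=readout.read_state();R=np.array(s["tcp_rot"])
    print("t",round(s["time"],2),"p",np.round(s["tcp_pos"],4),"psi",round(float(np.arctan2(R[1,1],R[0,1])),4),"z",R[:,2].round(4),"F",np.round(s["wrist_force"],1),"w",round(s["grip_width"]*87,1),"j6",np.round(s["joints"],2))
E
python3 -c "
from h import *
plan(8.7,(.536,-.049,.25),1.777)"
```

```text
17 d [ 0.2621 -0.6106  0.0279] rv [-0.001 -0.    -0.66 ]
8.7 -2.96 -2.55 -0.16 -0.000 -0.000 -0.039; 8.7 -2.86 -2.67 -0.16 -0.000 -0.000 -0.039; 8.7 -2.75 -2.77 -0.16 -0.000 -0.000 -0.039; 8.7 -2.64 -2.88 -0.16 -0.000 -0.000 -0.039; 8.7 -2.53 -2.98 -0.16 -0.000 -0.000 -0.039; 8.7 -2.41 -3.08 -0.16 -0.000 -0.000 -0.039; 8.7 -2.29 -3.17 -0.16 -0.000 -0.000 -0.039; 8.7 -2.17 -3.25 -0.16 -0.000 -0.000 -0.039; 8.7 -2.04 -3.33 -0.16 -0.000 -0.000 -0.039; 8.7 -1.91 -3.41 -0.16 -0.000 -0.000 -0.039; 8.7 -1.77 -3.48 -0.16 -0.000 -0.000 -0.039; 8.7 -1.64 -3.55 -0.16 -0.000 -0.000 -0.039
8.7 -1.50 -3.61 -0.16 -0.000 -0.000 -0.039; 8.7 -1.36 -3.67 -0.16 -0.000 -0.000 -0.039; 8.7 -1.21 -3.72 -0.16 -0.000 -0.000 -0.039; 8.7 -1.07 -3.76 -0.16 -0.000 -0.000 -0.039; 8.7 -0.92 -3.80 -0.16 -0.000 -0.000 -0.039
```

Request:
drive_tool(moves="8.7 -3 -2.6 -0.3 0 0 -0.04; 8.7 -2.9 -2.7 -0.3 0 0 -0.04; 8.7 -2.8 -2.8 -0.3 0 0 -0.04; 8.7 -2.6 -2.9 -0.3 0 0 -0.04; 8.7 -2.5 -3 -0.3 0 0 -0.04; 8.7 -2.4 -3.1 -0.3 0 0 -0.04; 8.7 -2.3 -3.2 -0.2 0 0 -0.04; 8.7 -2.2 -3.3 -0.2 0 0 -0.04; 8.7 -2 -3.3 -0.1 0 0 -0.04; 8.7 -1.9 -3.4 0 0 0 -0.04; 8.7 -1.8 -3.5 0 0 0 -0.04; 8.7 -1.6 -3.5 0 0 0 -0.04")

```text
time: 1.5
tcp_pos: [0.4696, 0.1198, 0.246]
tcp_rot: [[-0.998, -0.055, 0.003], [-0.055, 0.998, 0.001], [-0.003, 0.001, -1.0]]
wrist_force: [0.7, 0.4, 0.9]
grip_width: 0.997
```

```bash
python3 -c "
from h import *
st();plan(8.7,(.536,-.049,.23),1.777)"
```

```text
t 1.5 p [0.4696 0.1198 0.246 ] psi 1.6258 z [ 3.2e-03  7.0e-04 -1.0e+00] F [0.7 0.4 0.9] w 86.7 j6 [ 0.09 -0.14  1.85  0.    1.42 -1.54]
5 d [ 0.0664 -0.1688 -0.016 ] rv [ 0.     0.003 -0.151]
8.7 -1.14 -3.44 0.32 0.000 0.001 -0.030; 8.7 -1.04 -3.48 0.32 0.000 0.001 -0.030; 8.7 -0.93 -3.51 0.32 0.000 0.001 -0.030; 8.7 -0.82 -3.53 0.32 0.000 0.001 -0.030; 8.7 -0.72 -3.56 0.32 0.000 0.001 -0.030
```

Request:
drive_tool(moves="8.7 -1.1 -3.4 0.3 0 0 -0.03; 8.7 -1 -3.5 0.3 0 0 -0.03; 8.7 -0.9 -3.5 0.3 0 0 -0.03; 8.7 -0.8 -3.6 0.3 0 0 -0.03; 8.7 -0.7 -3.6 0.3 0 0 -0.03; 8.7 0 0 0 0 0 0")

```text
time: 2.1
tcp_pos: [0.5383, -0.0618, 0.2317]
tcp_rot: [[-0.979, -0.206, 0.007], [-0.206, 0.979, -0.001], [-0.007, -0.002, -1.0]]
wrist_force: [-0.2, 0.6, 0.9]
grip_width: 1.0
```

```bash
python3 -c "
from h import *
st();plan(8.7,(.536,-.049,.170),1.777,step=.02)
S=optics.grab_frame('side');crop(S,'c5.png',290,150,430,300,4)"
```

```text
t 2.1 p [ 0.5383 -0.0618  0.2317] psi 1.7782 z [ 7.1e-03 -5.0e-04 -1.0e+00] F [-0.2  0.6  0.9] w 87.0 j6 [-0.26  0.01  1.74  0.    1.39 -2.04]
4 d [-0.0023  0.0128 -0.0617] rv [-0.002  0.007  0.001]
8.7 0.00 0.33 1.54 -0.000 0.002 0.000; 8.7 -0.00 0.33 1.54 -0.000 0.002 0.000; 8.7 -0.00 0.33 1.54 -0.000 0.002 0.000; 8.7 -0.01 0.33 1.54 -0.000 0.002 0.000
```

View pics/c5.png

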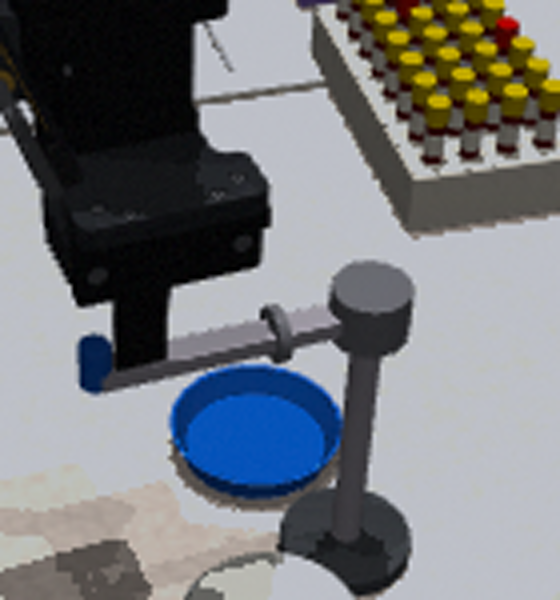

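Request:
drive_tool(moves="8.7 0 1.2 0 0 0.004 0; 8.7 0 0.1 1.5 0 0.002 0; 8.7 0 0 1.5 0 0 0; 8.7 0 0 1.5 0 0 0; 8.7 0 0 1.2 0 0 0; 8.7 0 0 0 0 0 0")

```text
time: 2.75
tcp_pos: [0.5324, -0.0399, 0.1688]
tcp_rot: [[-0.977, -0.211, -0.002], [-0.211, 0.977, 0.002], [0.002, 0.002, -1.0]]
wrist_force: [-0.4, -0.6, 0.6]
grip_width: 0.999
```

```bash
python3 -c "
from h import *
st();plan(8.7,(.536,-.049,.172),1.777,step=.02)
S=optics.grab_frame('side');crop(S,'c6.png',290,150,430,300,4)
S=optics.grab_frame('top');crop(S,'c7.png',290,150,430,270,4)"
```

```text
t 2.75 p [ 0.5324 -0.0399  0.1688] psi 1.7836 z [-0.0021  0.0015 -1.    ] F [-0.4 -0.6  0.6] w 86.9 j6 [-0.22  0.05  1.82  0.    1.28 -2.01]
1 d [ 0.0036 -0.0091  0.0032] rv [ 0.002 -0.002  0.007]
8.7 -0.16 -0.97 -0.32 0.002 -0.002 0.007
```

View pics/c6.png

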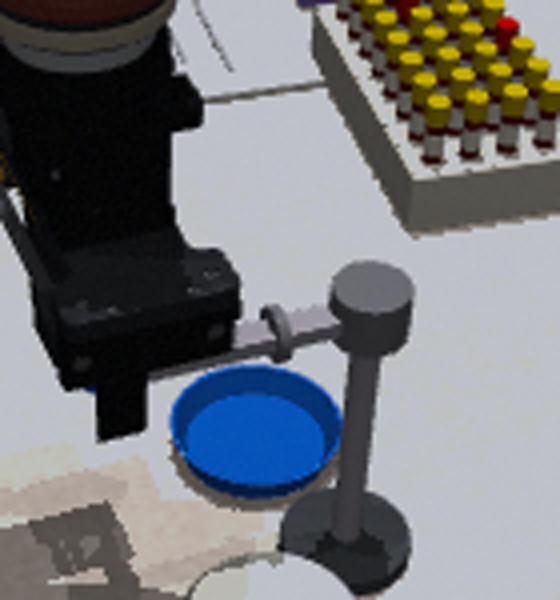

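View pics/c7.png

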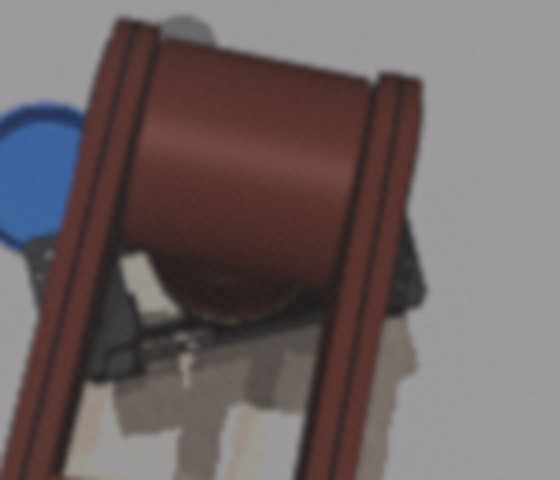

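Request:
drive_tool(moves="8.7 -0.2 -0.9 -0.2 0 0 0; 8.7 0 0 0 0 0 0; 8.7 0 0 0 0 0 0")

```text
time: 3.15
tcp_pos: [0.5393, -0.0499, 0.1752]
tcp_rot: [[-0.977, -0.211, 0.004], [-0.211, 0.977, -0.0], [-0.004, -0.001, -1.0]]
wrist_force: [-0.0, -0.1, 0.4]
grip_width: 1.0
```

```bash
python3 -c "
from h import *
st();plan(8.7,(.536,-.049,.171),1.777,step=.02)"
```

```text
t 3.15 p [ 0.5393 -0.0499  0.1752] psi 1.7834 z [ 4.4e-03 -2.0e-04 -1.0e+00] F [-0.  -0.1  0.4] w 87.0 j6 [-0.24  0.06  1.8   0.    1.28 -2.02]
1 d [-0.0033  0.0009 -0.0042] rv [-0.001  0.004  0.006]
8.7 0.30 0.16 0.42 -0.001 0.004 0.006
```

Request:
drive_tool(moves="8.7 0.2 0.1 0.3 0 0.002 0; 8.7 0 0 0 0 0 0; 5 0 0 0 0 0 0; 2 0 0 0 0 0 0; 1 0 0 0 0 0 0; 1 0 0 0 0 0 0; 1 0 0 0 0 0 0; 1 0 0 0 0 0 0; 1 0 0 0 0 0 0; 1 0 0 0 0 0 0")

```text
time: 4.15
tcp_pos: [0.5375, -0.0497, 0.173]
tcp_rot: [[-0.978, -0.21, 0.004], [-0.21, 0.978, -0.001], [-0.004, -0.002, -1.0]]
wrist_force: [-0.1, 0.9, 0.1]
grip_width: 0.358
```

```bash
python3 -c "
from h import *
st()"
```

```text
t 4.15 p [ 0.5375 -0.0497  0.173 ] psi 1.7828 z [ 0.004 -0.001 -1.   ] F [-0.1  0.9  0.1] w 31.1 j6 [-0.24  0.05  1.81 -0.    1.28 -2.02]
```

Request:
drive_tool(moves="1 0 0 0 0 0 0; 1 0 0 0 0 0 0; 1 0 0 0 0 0 0; 1 0 0 0 0 0 0")

```text
time: 4.55
tcp_pos: [0.5375, -0.0496, 0.173]
tcp_rot: [[-0.978, -0.21, 0.004], [-0.21, 0.978, -0.001], [-0.004, -0.002, -1.0]]
wrist_force: [0.5, 0.3, -0.2]
grip_width: 0.175
```

```bash
python3 -c "
from h import *
st()"
```

```text
t 4.55 p [ 0.5375 -0.0496  0.173 ] psi 1.7828 z [ 4.e-03 -9.e-04 -1.e+00] F [ 0.5  0.3 -0.2] w 15.2 j6 [-0.24  0.05  1.81  0.    1.28 -2.02]
```

Request:
drive_tool(moves="1 0 0.7 0 0 0 0.05; 1 -0.1 1.4 0 0 0 0.1; 1 -0.1 1.4 0 0 0 0.1; 1 -0.1 1.4 0 0 0 0.1; 1 0 0 0 0 0 0")

```text
time: 5.05
tcp_pos: [0.5364, -0.0001, 0.1731]
tcp_rot: [[-0.989, 0.151, 0.004], [0.151, 0.989, -0.001], [-0.004, -0.001, -1.0]]
wrist_force: [0.6, 0.0, -0.5]
grip_width: 0.173
```

```bash
cat >> h.py <<'E'
PIV=np.array([.673,-.0205])
def hk():
    s=readout.read_state();p=s["tcp_pos"];d=p[:2]-PIV
    a=np.arctan2(d[1],d[0])%(2*np.pi);R=s["tcp_rot"]
    print("r",np.hypot(*d).round(4),"ang",a.round(3),"to go",(a-1.984).round(3),"psi+90",(np.arctan2(R[1][1],R[0][1])+np.pi/2).round(3))
E
python3 -c "
from h import *
st();hk()"
```

```text
t 5.05 p [ 5.364e-01 -1.000e-04  1.731e-01] psi 1.4192 z [ 0.0037 -0.0014 -1.    ] F [ 0.6  0.  -0.5] w 15.1 j6 [-0.15  0.05  1.81 -0.    1.28 -1.57]
r 0.1382 ang 2.994 to go 1.01 psi+90 2.99
```

Request:
drive_tool(moves="1 -0.1 1.4 0 0 0 0.1; 1 -0.1 1.4 0 0 0 0.1; 1 -0.1 1.4 0 0 0 0.1; 1 -0.1 1.4 0 0 0 0.1; 1 -0.1 1.4 0 0 0 0.1; 1 0 0 0 0 0 0")

```text
time: 5.65
tcp_pos: [0.5637, 0.0629, 0.173]
tcp_rot: [[-0.795, 0.607, -0.001], [0.607, 0.795, -0.002], [-0.0, -0.003, -1.0]]
wrist_force: [-0.9, 1.5, 2.0]
grip_width: 0.18
```

```bash
python3 -c "
from h import *
st();hk()"
```

```text
t 5.65 p [0.5637 0.0629 0.173 ] psi 0.9185 z [-0.0014 -0.0023 -1.    ] F [-0.9  1.5  2. ] w 15.7 j6 [-0.03  0.12  1.73 -0.    1.29 -0.94]
r 0.1375 ang 2.49 to go 0.506 psi+90 2.489
```

Request:
drive_tool(moves="1 0 1.4 0 0 0 0.1; 1 -0.1 1.4 0 0 0 0.1; 1 -0.1 1.4 0 0 0 0.1; 1 -0.1 1.4 0 0 0 0.1; 1 0 1.2 0 0 0 0.085; 1 0 0 0 0 0 0")

```text
time: 6.25
tcp_pos: [0.6149, 0.1035, 0.173]
tcp_rot: [[-0.43, 0.903, -0.006], [0.903, 0.43, -0.001], [0.002, -0.006, -1.0]]
wrist_force: [-1.1, 3.4, 1.8]
grip_width: 0.176
```

```bash
python3 -c "
from h import *
st();hk()"
```

```text
t 6.25 p [0.6149 0.1035 0.173 ] psi 0.4442 z [-0.0062 -0.0011 -1.    ] F [-1.1  3.4  1.8] w 15.3 j6 [ 0.04  0.26  1.57 -0.    1.31 -0.4 ]
r 0.1369 ang 2.009 to go 0.025 psi+90 2.015
```

Request:
drive_tool(moves="1 0 0.35 0 0 0 0.03; 1 0 0 0 0 0 0; 8.7 0 0 0 0 0 0; 8.7 0 0 0 0 0 0; 8.7 0 0 0 0 0 0; 8.7 0 0 0 0 0 0; 8.7 0 0 -0.5 0 0 0; 8.7 0 0 -2 0 0 0; 8.7 0 0 -3 0 0 0; 8.7 0 0 -3 0 0 0; 8.7 0 0 0 0 0 0")

```text
time: 7.35
tcp_pos: [0.6164, 0.101, 0.2602]
tcp_rot: [[-0.411, 0.912, -0.01], [0.912, 0.411, -0.005], [0.0, -0.011, -1.0]]
wrist_force: [-0.2, -0.1, 0.5]
grip_width: 0.912
```

```bash
python3 -c "
from h import *
st();hk();plan(8.7,(.41,-.22,.26),1.445)"
```

```text
t 7.35 p [0.6164 0.101  0.2602] psi 0.4233 z [-0.0103 -0.0045 -0.9999] F [-0.2 -0.1  0.5] w 79.3 j6 [ 0.04  0.21  1.47 -0.    1.47 -0.38]
r 0.134 ang 2.007 to go 0.023 psi+90 1.994
10 d [-2.064e-01 -3.210e-01 -2.000e-04] rv [-0.01  -0.006 -1.022]
8.7 -2.08 -3.20 0.04 -0.001 -0.001 -0.102; 8.7 -1.74 -3.40 0.04 -0.001 -0.001 -0.102; 8.7 -1.39 -3.56 0.03 -0.001 -0.001 -0.102; 8.7 -1.02 -3.68 0.03 -0.001 -0.001 -0.102; 8.7 -0.64 -3.76 0.03 -0.001 -0.001 -0.102; 8.7 -0.25 -3.81 0.02 -0.001 -0.001 -0.102; 8.7 0.14 -3.81 0.02 -0.001 -0.001 -0.102; 8.7 0.53 -3.78 0.01 -0.001 -0.001 -0.102; 8.7 0.91 -3.71 0.01 -0.001 -0.001 -0.102; 8.7 1.29 -3.59 0.01 -0.001 -0.001 -0.102
```

Request:
drive_tool(moves="8.7 -2.1 -3.2 0 0 0 -0.1; 8.7 -1.7 -3.4 0 0 0 -0.1; 8.7 -1.4 -3.6 0 0 0 -0.1; 8.7 -1 -3.7 0 0 0 -0.1; 8.7 -0.6 -3.8 0 0 0 -0.1; 8.7 -0.2 -3.8 0 0 0 -0.1; 8.7 0.1 -3.8 0 0 0 -0.1; 8.7 0.5 -3.8 0 0 0 -0.1; 8.7 0.9 -3.7 0 0 0 -0.1; 8.7 0 0 0 0 0 0")

```text
time: 8.35
tcp_pos: [0.424, -0.1987, 0.2597]
tcp_rot: [[-0.979, 0.202, -0.01], [0.202, 0.979, -0.006], [0.009, -0.008, -1.0]]
wrist_force: [1.2, 1.1, 0.2]
grip_width: 1.001
```

```bash
python3 - <<'E'
from h import *
st();plan(8.7,(.409,-.287,.22),1.445)
np.set_printoptions(precision=4,suppress=True)
T=optics.grab_frame("top");S=optics.grab_frame("side")
print(blobs(T,(100,100,40),(125,255,255),roi=(230,130,400,260)),blobs(S,(105,180,60),(125,255,255)))
crop(T,"d1.png",260,130,400,250,5);crop(S,"d2.png",220,190,430,400,3)
E
```

```text
t 8.35 p [ 0.424  -0.1987  0.2597] psi 1.367 z [-0.0104 -0.0065 -0.9999] F [1.2 1.1 0.2] w 87.1 j6 [-0.6  -0.18  1.87 -0.01  1.46 -1.96]
3 d [-0.015  -0.0883 -0.0397] rv [-0.008 -0.009 -0.078]
8.7 -0.12 -2.97 1.35 -0.003 -0.003 -0.026; 8.7 -0.04 -2.98 1.34 -0.003 -0.003 -0.026; 8.7 0.04 -2.98 1.33 -0.003 -0.003 -0.026
[(array([302.2, 197.1]), array([282, 179,  39,  35, 939], dtype=int32)), (array([276.5, 187.9]), array([274, 185,   6,   7,  35], dtype=int32))] [(array([342.6, 186.8]), array([340, 183,   7,   9,  52], dtype=int32)), (array([353.6, 257.1]), array([ 333,  242,   43,   32, 1085], dtype=int32))]
```

View pics/d1.png

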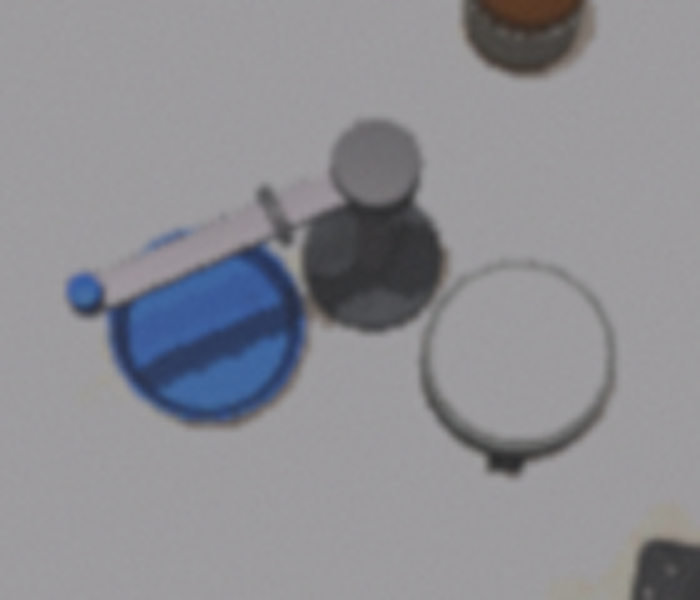

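View pics/d2.png

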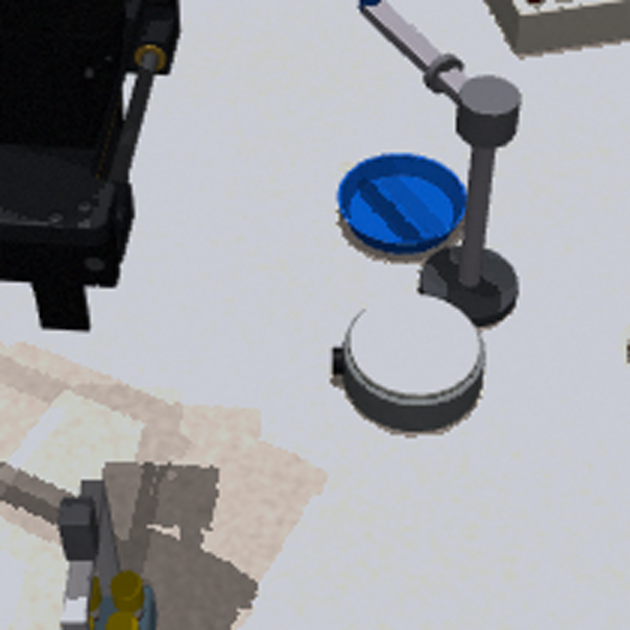

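Request:
drive_tool(moves="8.7 -0.1 -3 0.8 0 0 -0.03; 8.7 0 -3 0.8 0 0 -0.03; 8.7 0 -1.8 0.8 0 0 -0.02; 8.7 0 0 0 0 0 0; 8.7 0 0 0 0 0 0")

```text
time: 8.95
tcp_pos: [0.4162, -0.2696, 0.2348]
tcp_rot: [[-0.993, 0.121, -0.007], [0.121, 0.993, -0.002], [0.007, -0.003, -1.0]]
wrist_force: [0.6, 0.1, 0.3]
grip_width: 1.0
```

```bash
python3 - <<'E'
from h import *
st();plan(8.7,(.409,-.287,.20),1.445)
T=optics.grab_frame("top");S=optics.grab_frame("side")
bt=blobs(T,(100,100,40),(125,255,255),roi=(230,130,290,220))[0][0];bs=blobs(S,(105,180,60),(125,255,255),roi=(300,150,400,220))[0][0]
tip=(onz(T,bt-(0,.2),.19)+onz(S,bs-(0,2),.19))/2;print(bt,bs,onz(T,bt,.19),onz(S,bs-(0,2),.19),tip, tri(T,bt,S,bs))
d=tip[:2]-PIV;print(np.hypot(*d),np.arctan2(d[1],d[0]))
crop(S,"d3.png",190,250,350,450,3)
E
```

```text
t 8.95 p [ 0.4162 -0.2696  0.2348] psi 1.4494 z [-0.0074 -0.0017 -1.    ] F [0.6 0.1 0.3] w 87.0 j6 [-0.73 -0.1   1.84 -0.01  1.41 -2.18]
1 d [-0.0072 -0.0174 -0.0348] rv [-0.003 -0.007  0.004]
8.7 0.48 -1.81 3.48 -0.003 -0.007 0.004
[276.5 187.9] [342.6 186.8] [0.61607115 0.10724024 0.19      ] [0.61348347 0.10034917 0.19      ] [0.61500002 0.10379526 0.19      ] (array([0.61674317, 0.10823055, 0.17952812]), np.float64(0.0035057575008939417))
0.13716161722194228 2.0073939505507945
```

View pics/d3.png

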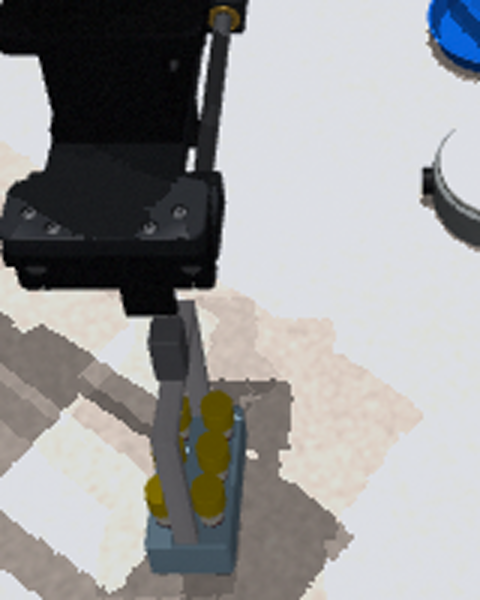

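Request:
drive_tool(moves="8.7 0.5 -1.5 1.5 0 -0.005 0; 8.7 0 0 1 0 0 0; 8.7 0 0 0 0 0 0; 8.7 0 0 0 0 0 0")

```text
time: 9.45
tcp_pos: [0.412, -0.2805, 0.2114]
tcp_rot: [[-0.993, 0.116, 0.001], [0.116, 0.993, -0.004], [-0.001, -0.004, -1.0]]
wrist_force: [0.1, -0.7, 0.4]
grip_width: 0.999
```

```bash
python3 - <<'E'
from h import *
st();plan(8.7,(.409,-.287,.147),1.445,step=.015)
E
```

```text
t 9.45 p [ 0.412  -0.2805  0.2114] psi 1.4541 z [ 9.0e-04 -3.8e-03 -1.0e+00] F [ 0.1 -0.7  0.4] w 86.9 j6 [-0.75 -0.08  1.86 -0.    1.35 -2.21]
5 d [-0.003  -0.0065 -0.0644] rv [-0.004  0.001  0.009]
8.7 0.05 -0.13 1.29 -0.001 0.000 0.002; 8.7 0.04 -0.13 1.29 -0.001 0.000 0.002; 8.7 0.04 -0.13 1.29 -0.001 0.000 0.002; 8.7 0.04 -0.14 1.29 -0.001 0.000 0.002; 8.7 0.04 -0.14 1.29 -0.001 0.000 0.002
```

Request:
drive_tool(moves="8.7 0.2 -0.5 0 0 0 0; 8.7 0 -0.1 1.3 0 0 0; 8.7 0 0 1.2 0 0 0; 8.7 0 0 1.2 0 0 0; 8.7 0 0 1.2 0 0 0; 8.7 0 0 0 0 0 0; 8.7 0 0 0 0 0 0")

```text
time: 10.15
tcp_pos: [0.4096, -0.2856, 0.1583]
tcp_rot: [[-0.993, 0.116, 0.001], [0.116, 0.993, -0.003], [-0.001, -0.003, -1.0]]
wrist_force: [-0.5, 0.8, -0.2]
grip_width: 1.0
```

```bash
python3 - <<'E'
from h import *
st();plan(8.7,(.409,-.287,.146),1.445,step=.015)
S=optics.grab_frame("side");crop(S,"d4.png",190,250,350,450,3)
E
```

```text
t 10.15 p [ 0.4096 -0.2856  0.1583] psi 1.455 z [ 0.0011 -0.0033 -1.    ] F [-0.5  0.8 -0.2] w 87.0 j6 [-0.77 -0.03  1.92 -0.    1.25 -2.22]
1 d [-0.0006 -0.0014 -0.0123] rv [-0.003  0.001  0.01 ]
8.7 0.05 -0.14 1.23 -0.003 0.001 0.010
```

View pics/d4.png

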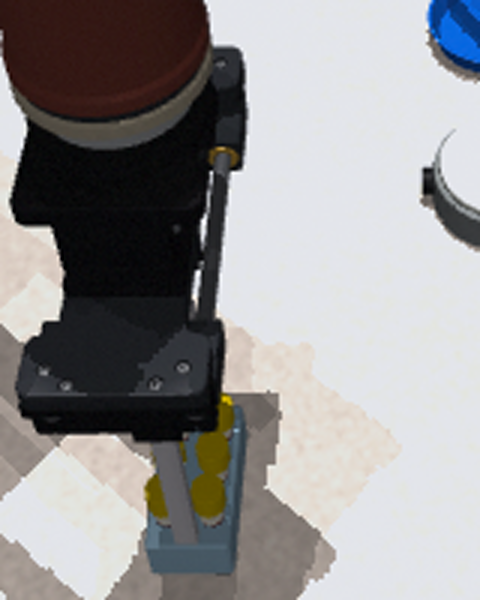

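Request:
drive_tool(moves="8.7 0 -0.1 1.1 0 0 0.01; 8.7 0 0 0 0 0 0; 1 0 0 0 0 0 0; 1 0 0 0 0 0 0; 1 0 0 0 0 0 0; 1 0 0 0 0 0 0; 1 0 0 0 0 0 0; 1 0 0 0 0 0 0; 1 0 0 0 0 0 0; 1 0 0 0 0 0 0; 1 0 0 0 0 0 0; 1 0 0 0 0 0 0")

```text
time: 11.4
tcp_pos: [0.4105, -0.2877, 0.1484]
tcp_rot: [[-0.992, 0.126, 0.004], [0.126, 0.992, -0.006], [-0.004, -0.005, -1.0]]
wrist_force: [-0.6, 1.4, 2.7]
grip_width: 0.179
```

```bash
python3 - <<'E'
from h import *
st()
E
```

```text
t 11.4 p [ 0.4105 -0.2877  0.1484] psi 1.4441 z [ 0.0037 -0.0058 -1.    ] F [-0.6  1.4  2.7] w 15.6 j6 [-0.77 -0.02  1.92 -0.    1.23 -2.21]
```

Request:
drive_tool(moves="1 0 0 -0.5 0 0 0; 1 0 0 -1 0 0 0; 1 0 0 -1.5 0 0 0; 1 0 0 -1.5 0 0 0; 1 0 0 -1.5 0 0 0; 1 0 0 -1 0 0 0; 1 0 0 0 0 0 0")

```text
time: 12.1
tcp_pos: [0.4096, -0.2867, 0.2231]
tcp_rot: [[-0.992, 0.126, 0.002], [0.126, 0.992, -0.005], [-0.003, -0.004, -1.0]]
wrist_force: [-0.1, -0.3, -2.0]
grip_width: 0.177
```

```bash
python3 - <<'E'
from h import *
st()
plan(1,(.45,.02,.235),.95,step=.025)
S=optics.grab_frame("side");crop(S,"d5.png",190,200,350,400,3)
E
```

```text
t 12.1 p [ 0.4096 -0.2867  0.2231] psi 1.4442 z [ 0.0023 -0.0046 -1.    ] F [-0.1 -0.3 -2. ] w 15.4 j6 [-0.77 -0.09  1.85 -0.    1.38 -2.21]
13 d [0.0404 0.3067 0.0119] rv [-0.003  0.004  0.494]
1 -0.01 2.38 -0.10 -0.000 0.000 0.038; 1 0.08 2.38 -0.10 -0.000 0.000 0.038; 1 0.17 2.37 -0.10 -0.000 0.000 0.038; 1 0.26 2.36 -0.10 -0.000 0.000 0.038; 1 0.35 2.35 -0.10 -0.000 0.000 0.038; 1 0.44 2.34 -0.10 -0.000 0.000 0.038; 1 0.53 2.32 -0.10 -0.000 0.000 0.038; 1 0.62 2.30 -0.10 -0.000 0.000 0.038; 1 0.70 2.27 -0.10 -0.000 0.000 0.038; 1 0.79 2.24 -0.09 -0.000 0.000 0.038; 1 0.87 2.21 -0.09 -0.000 0.000 0.038; 1 0.96 2.18 -0.09 -0.000 0.000 0.038
1 1.04 2.14 -0.09 -0.000 0.000 0.038
```

View pics/d5.png

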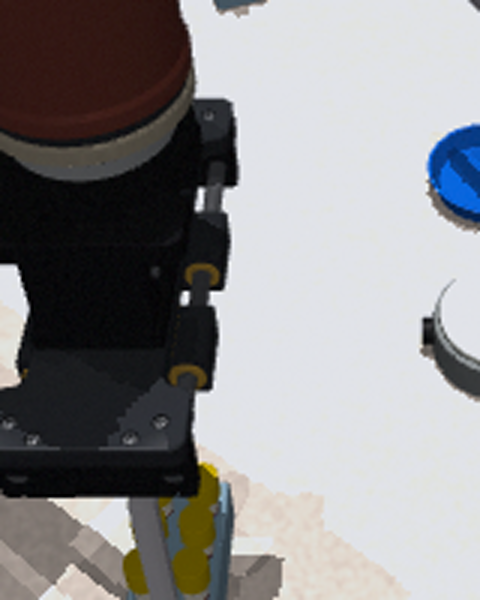

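Request:
drive_tool(moves="1 0 1 -0.2 0 0 0; 1 0 2 -0.2 0 0 0.04; 1 0.1 2.4 -0.2 0 0 0.04; 1 0.2 2.4 -0.1 0 0 0.04; 1 0.3 2.4 -0.1 0 0 0.04; 1 0.4 2.4 -0.1 0 0 0.04; 1 0.5 2.3 -0.1 0 0 0.04; 1 0.6 2.3 0 0 0 0.04; 1 0.7 2.3 0 0 0 0.04; 1 0.8 2.3 0 0 0 0.04; 1 0.9 2.2 0 0 0 0.04; 1 1 2.2 0 0 0 0.04")

```text
time: 13.35
tcp_pos: [0.4365, -0.001, 0.2227]
tcp_rot: [[-0.831, 0.555, -0.014], [0.555, 0.832, 0.007], [0.015, -0.002, -1.0]]
wrist_force: [0.4, -0.0, -1.2]
grip_width: 0.185
```

```bash
python3 - <<'E'
from h import *
st()
plan(1,(.47,.15,.233),.7,step=.025)
E
```

```text
t 13.35 p [ 0.4365 -0.001   0.2227] psi 0.9819 z [-0.0141  0.0068 -0.9999] F [ 0.4 -0.  -1.2] w 16.1 j6 [-0.19 -0.24  1.98  0.    1.41 -1.17]
7 d [0.0335 0.151  0.0103] rv [-0.004 -0.015  0.282]
1 0.80 2.06 -0.14 -0.001 -0.002 0.040; 1 0.88 2.03 -0.14 -0.001 -0.002 0.040; 1 0.96 1.99 -0.14 -0.001 -0.002 0.040; 1 1.04 1.95 -0.14 -0.001 -0.002 0.040; 1 1.12 1.90 -0.14 -0.001 -0.002 0.040; 1 1.20 1.86 -0.14 -0.001 -0.002 0.040; 1 1.27 1.81 -0.15 -0.001 -0.002 0.040
```

Request:
drive_tool(moves="1 0.8 2.1 -0.3 0 0 0.04; 1 0.9 2 -0.3 0 -0.004 0.04; 1 1 2 -0.3 0 -0.004 0.04; 1 1 2 -0.3 0 -0.004 0.04; 1 1.1 1.9 -0.2 0 -0.003 0.04; 1 1.2 1.9 -0.2 0 0 0.04; 1 0 0 0 0 0 0")

```text
time: 14.05
tcp_pos: [0.4601, 0.1413, 0.2329]
tcp_rot: [[-0.671, 0.741, -0.015], [0.741, 0.671, -0.001], [0.009, -0.011, -1.0]]
wrist_force: [-1.2, -1.0, -1.8]
grip_width: 0.184
```

```bash
python3 - <<'E'
from h import *
st()
plan(1,(.591,.162,.230),.421,step=.025)
T=optics.grab_frame("top");print(onz(T,(181,271),.1))
E
```

```text
t 14.05 p [0.4601 0.1413 0.2329] psi 0.7356 z [-1.460e-02 -8.000e-04 -9.999e-01] F [-1.2 -1.  -1.8] w 16.0 j6 [ 0.13 -0.12  1.86  0.    1.42 -0.6 ]
6 d [ 0.1309  0.0207 -0.0029] rv [-0.013 -0.007  0.315]
1 -1.21 1.85 0.02 -0.002 -0.001 0.052; 1 -1.11 1.91 0.02 -0.002 -0.001 0.052; 1 -1.01 1.97 0.03 -0.002 -0.001 0.052; 1 -0.90 2.02 0.03 -0.002 -0.001 0.052; 1 -0.80 2.06 0.04 -0.002 -0.001 0.052; 1 -0.69 2.10 0.04 -0.002 -0.001 0.052
[0.44430182 0.33575841 0.1       ]
```

Request:
drive_tool(moves="1 -0.7 1 0 0 0 0.03; 1 -1.2 1.9 0 -0.002 0 0.05; 1 -1.1 2 0 -0.002 0 0.05; 1 -1 2 0 -0.002 0 0.05; 1 -0.9 2 0 -0.002 0 0.05; 1 -0.7 1.8 0 -0.002 0 0.05; 1 0 0 0 0 0 0; 1 0 0 0 0 0 0")

```text
time: 14.9
tcp_pos: [0.5773, 0.1523, 0.2239]
tcp_rot: [[-0.434, 0.901, -0.02], [0.901, 0.434, -0.001], [0.008, -0.019, -1.0]]
wrist_force: [-0.4, -0.7, -1.7]
grip_width: 0.182
```

```bash
python3 - <<'E'
from h import *
st()
plan(1,(.591,.162,.229),.421,step=.025)
T=optics.grab_frame("top");S=optics.grab_frame("side")
crop(T,"e1.png",220,120,380,240,4);crop(S,"e2.png",270,80,430,280,3)
E
```

```text
t 14.9 p [0.5773 0.1523 0.2239] psi 0.4489 z [-0.02   -0.001  -0.9998] F [-0.4 -0.7 -1.7] w 15.8 j6 [ 0.13  0.17  1.58  0.    1.41 -0.32]
1 d [0.0137 0.0097 0.0051] rv [-0.019 -0.008  0.028]
1 0.28 1.65 -0.53 -0.019 -0.008 0.028
```

View pics/e1.png

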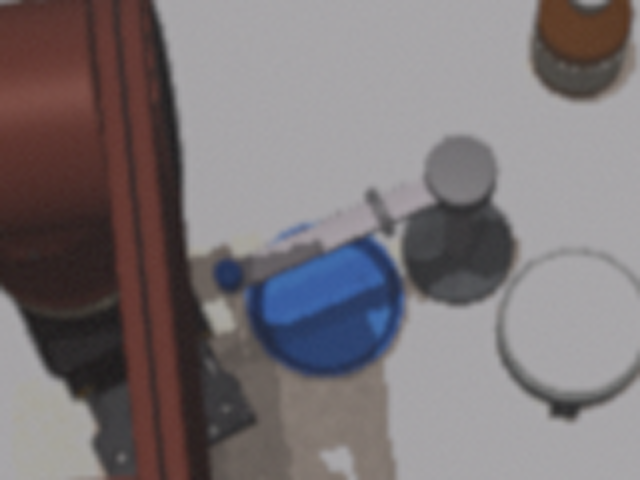

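View pics/e2.png

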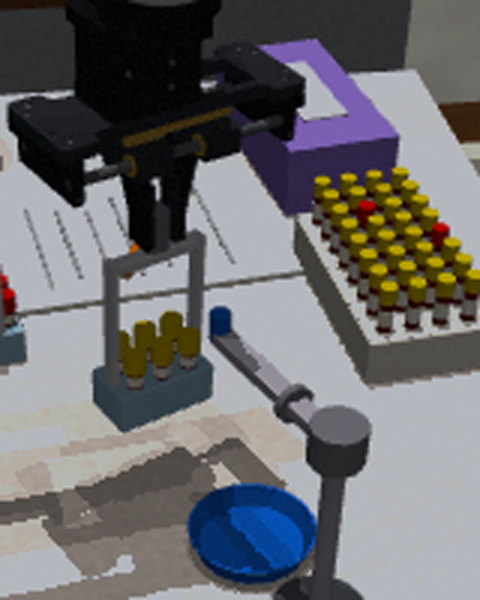

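Request:
drive_tool(moves="1 0.3 1.3 -0.4 -0.015 -0.005 0.025; 1 0 0.2 -0.2 0 0 0; 1 0 0 0 0 0 0")

```text
time: 15.3
tcp_pos: [0.5873, 0.161, 0.2302]
tcp_rot: [[-0.413, 0.911, -0.005], [0.911, 0.413, 0.0], [0.002, -0.005, -1.0]]
wrist_force: [-0.1, -0.6, -1.3]
grip_width: 0.182
```

```bash
python3 - <<'E'
from h import *
st()
plan(1,(.591,.162,.229),.421,step=.025)
T=optics.grab_frame("top");S=optics.grab_frame("side")
crop(T,"f1.png",220,120,380,240,4);crop(S,"f2.png",270,80,430,280,3)
E
```

```text
t 15.3 p [0.5873 0.161  0.2302] psi 0.4253 z [-5.2e-03  3.0e-04 -1.0e+00] F [-0.1 -0.6 -1.3] w 15.8 j6 [ 0.14  0.18  1.56  0.    1.41 -0.29]
1 d [ 0.0037  0.001  -0.0012] rv [-0.005 -0.002  0.004]
1 -0.06 0.38 0.12 -0.005 -0.002 0.004
```

View pics/f2.png

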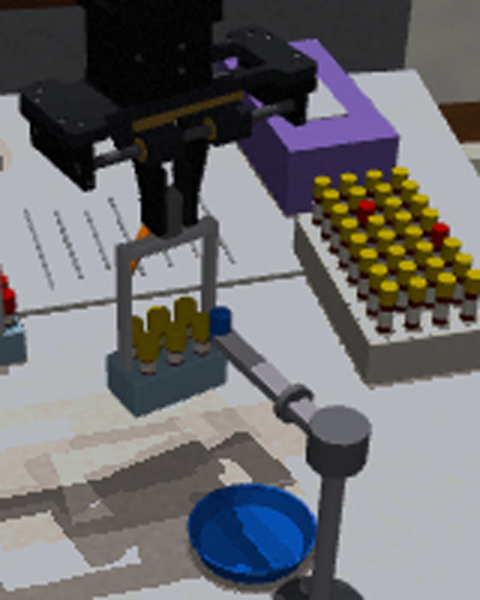

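Request:
drive_tool(moves="1 0 0.4 0 -0.004 -0.002 0; 1 0 0 0 0 0 0; 1 -0.8 0 0 0 0 0; 1 -1.2 0 0 0 0 0; 1 -1.2 0 0 0 0 0; 1 0 0 0 0 0 0")

```text
time: 16.0
tcp_pos: [0.6048, 0.1301, 0.2297]
tcp_rot: [[-0.413, 0.911, -0.001], [0.911, 0.413, -0.001], [-0.0, -0.002, -1.0]]
wrist_force: [0.1, -0.4, -0.9]
grip_width: 0.179
```

```bash
cat >> h.py <<'E'
def seat(r,z):
    t=1.992; return (PIV[0]+r*np.cos(t),PIV[1]+r*np.sin(t),z)
E
python3 - <<'E'
from h import *
st();hk()
plan(1,seat(.09,.229),.421,step=.015)
T=optics.grab_frame("top");S=optics.grab_frame("side")
crop(T,"g1.png",220,120,380,240,4);crop(S,"g2.png",290,120,410,270,4)
E
```

```text
t 16.0 p [0.6048 0.1301 0.2297] psi 0.4259 z [-0.0014 -0.001  -1.    ] F [ 0.1 -0.4 -0.9] w 15.6 j6 [ 0.09  0.2   1.53 -0.    1.41 -0.34]
r 0.1653 ang 1.996 to go 0.012 psi+90 1.997
6 d [ 0.0314 -0.0685 -0.0007] rv [-0.002  0.     0.005]
1 -1.26 0.00 0.01 -0.000 0.000 0.001; 1 -1.26 0.01 0.01 -0.000 0.000 0.001; 1 -1.26 0.01 0.01 -0.000 0.000 0.001; 1 -1.26 0.01 0.01 -0.000 0.000 0.001; 1 -1.26 0.01 0.01 -0.000 0.000 0.001; 1 -1.26 0.01 0.01 -0.000 0.000 0.001
```

View pics/g2.png

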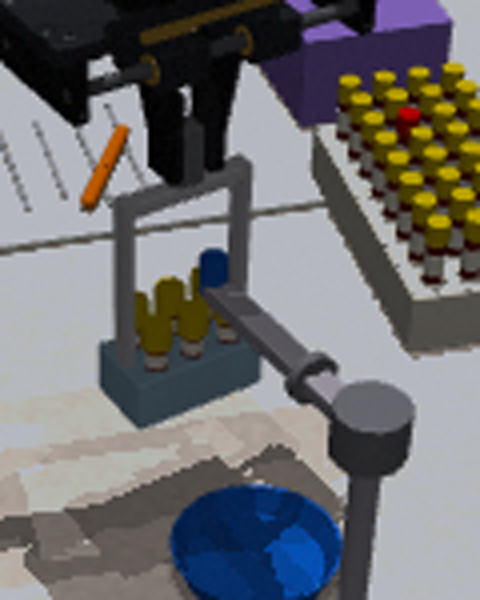

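Request:
drive_tool(moves="1 -1 0 0 0 0 0; 1 -1.2 0 0 0 0 0; 1 -1.2 0 0 0 0 0; 1 0 0 0 0 0 0")

```text
time: 16.5
tcp_pos: [0.6194, 0.0981, 0.2296]
tcp_rot: [[-0.414, 0.91, -0.002], [0.91, 0.414, -0.0], [0.001, -0.002, -1.0]]
wrist_force: [0.3, 0.0, -1.2]
grip_width: 0.182
```

```bash
python3 - <<'E'
from h import *
st();hk()
plan(1,seat(.09,.229),.421,step=.015)
S=optics.grab_frame("side")
crop(S,"g3.png",290,120,410,270,4)
E
```

```text
t 16.5 p [0.6194 0.0981 0.2296] psi 0.4272 z [-1.8e-03 -2.0e-04 -1.0e+00] F [ 0.3  0.  -1.2] w 15.8 j6 [ 0.03  0.22  1.51 -0.    1.41 -0.4 ]
r 0.1301 ang 1.995 to go 0.011 psi+90 1.998
3 d [ 0.0168 -0.0365 -0.0006] rv [-0.002 -0.001  0.006]
1 -1.34 0.01 0.02 -0.001 -0.000 0.002; 1 -1.34 0.01 0.02 -0.001 -0.000 0.002; 1 -1.34 0.01 0.02 -0.001 -0.000 0.002
```

View pics/g3.png

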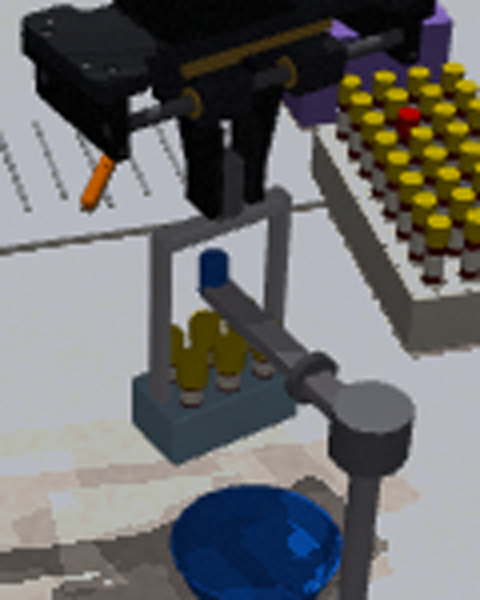

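Request:
drive_tool(moves="1 -1.2 0 0 0 0 0; 1 -1.3 0 0 0 0 0; 1 -1.2 0 0 0 0 0; 1 0 0 0 0 0 0; 1 0 0 0 0 0 0")

```text
time: 17.05
tcp_pos: [0.6359, 0.0619, 0.2294]
tcp_rot: [[-0.414, 0.91, -0.002], [0.91, 0.414, 0.001], [0.001, -0.002, -1.0]]
wrist_force: [0.2, 0.2, -1.8]
grip_width: 0.185
```

```bash
python3 - <<'E'
from h import *
st();hk()
plan(1,seat(.09,.195),.421,step=.015)
S=optics.grab_frame("side")
crop(S,"g4.png",290,120,410,270,4)
E
```

```text
t 17.05 p [0.6359 0.0619 0.2294] psi 0.427 z [-2.3e-03  6.0e-04 -1.0e+00] F [ 0.2  0.2 -1.8] w 16.1 j6 [-0.03  0.25  1.48  0.    1.42 -0.45]
r 0.0903 ang 1.994 to go 0.01 psi+90 1.998
3 d [ 0.0003 -0.0002 -0.0344] rv [-0.002 -0.001  0.006]
1 -0.01 0.01 1.15 -0.001 -0.000 0.002; 1 -0.01 0.01 1.15 -0.001 -0.000 0.002; 1 -0.01 0.01 1.15 -0.001 -0.000 0.002
```

View pics/g4.png

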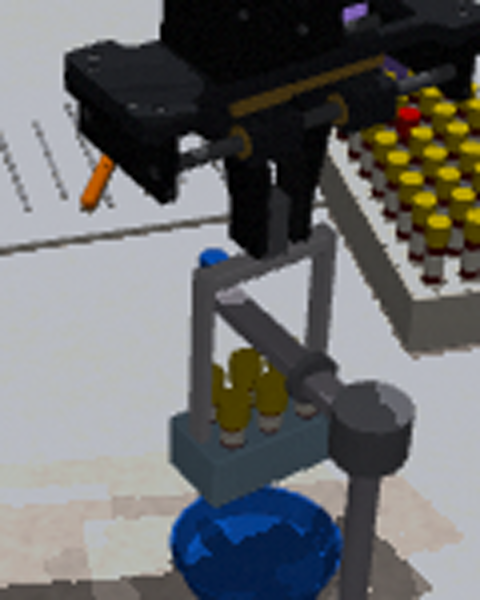

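Request:
drive_tool(moves="1 0 0 0.8 0 0 0; 1 0 0 0.8 0 0 0; 1 0 0 0.8 0 0 0; 1 0 0 0.4 0 0 0; 1 0 0 0 0 0 0")

```text
time: 17.6
tcp_pos: [0.6346, 0.0634, 0.1978]
tcp_rot: [[-0.416, 0.909, -0.004], [0.909, 0.416, 0.001], [0.002, -0.003, -1.0]]
wrist_force: [-0.4, -0.7, -1.8]
grip_width: 0.182
```

```bash
python3 - <<'E'
from h import *
st();hk()
E
```

```text
t 17.6 p [0.6346 0.0634 0.1978] psi 0.429 z [-4.2e-03  8.0e-04 -1.0e+00] F [-0.4 -0.7 -1.8] w 15.9 j6 [-0.02  0.27  1.51  0.    1.36 -0.45]
r 0.0923 ang 2.0 to go 0.016 psi+90 2.0
```

Request:
drive_tool(moves="1 -0.1 0 0.3 0 0 0; 1 0 0 0.1 0 0 0; 1 0 0 0.1 0 0 0; 1 0 0 0 0 0 0")

```text
time: 18.0
tcp_pos: [0.6357, 0.0628, 0.1938]
tcp_rot: [[-0.416, 0.909, -0.002], [0.909, 0.416, 0.001], [0.002, -0.002, -1.0]]
wrist_force: [-0.3, 0.6, -1.5]
grip_width: 0.177
```

```bash
python3 - <<'E'
from h import *
st();hk()
S=optics.grab_frame("side")
crop(S,"g5.png",290,120,410,270,4)
E
```

```text
t 18.0 p [0.6357 0.0628 0.1938] psi 0.4293 z [-0.0023  0.001  -1.    ] F [-0.3  0.6 -1.5] w 15.4 j6 [-0.03  0.27  1.52  0.    1.35 -0.45]
r 0.0913 ang 1.992 to go 0.008 psi+90 2.0
```

View pics/g5.png

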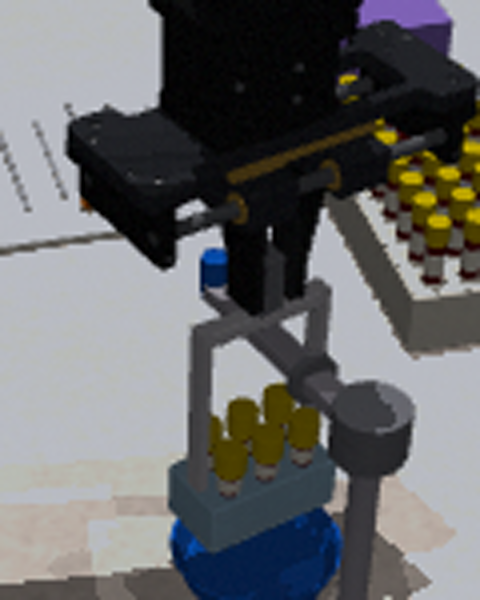

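Nearly down. I'll lower in 1 mm steps until contact.

Request:
drive_tool(moves="1 0 0 0.15 0 0 0; 1 0 0 0 0 0 0; 1 0 0 0.15 0 0 0; 1 0 0 0 0 0 0")

```text
time: 18.45
tcp_pos: [0.6371, 0.063, 0.1935]
tcp_rot: [[-0.416, 0.909, 0.002], [0.909, 0.416, 0.001], [0.0, 0.003, -1.0]]
wrist_force: [0.5, -0.5, -1.2]
grip_width: 0.183
```

```bash
python3 -c "
from h import *
st();hk()"
```

```text
t 18.45 p [0.6371 0.063  0.1935] psi 0.4293 z [ 0.0022  0.0013 -1.    ] F [ 0.5 -0.5 -1.2] w 16.0 j6 [-0.03  0.27  1.52  0.    1.35 -0.45]
r 0.0909 ang 1.977 to go -0.007 psi+90 2.0
```

Request:
drive_tool(moves="1 0 0 0.3 0 0 0; 1 0 0 0 0 0 0")

```text
time: 18.65
tcp_pos: [0.639, 0.0634, 0.1939]
tcp_rot: [[-0.416, 0.909, 0.008], [0.909, 0.416, 0.002], [-0.001, 0.008, -1.0]]
wrist_force: [0.1, -0.2, -1.4]
grip_width: 0.184
```

```bash
python3 -c "
from h import *
st();hk()"
```

```text
t 18.65 p [0.639  0.0634 0.1939] psi 0.4294 z [ 0.0077  0.002  -1.    ] F [ 0.1 -0.2 -1.4] w 16.0 j6 [-0.02  0.27  1.52  0.    1.34 -0.45]
r 0.0905 ang 1.956 to go -0.028 psi+90 2.0
```

```bash
python3 -c "
from h import *
plan(1,seat(.0905,.1925),.425)
s=readout.read_state();print(s['joints'],s['tau'],s['torque'])
S=optics.grab_frame('side')
crop(S,'g6.png',300,160,400,280,5)"
```

```text
1 d [-0.003  -0.0013 -0.0014] rv [0.008 0.001 0.004]
1 0.01 -0.33 0.14 0.008 0.001 0.004
[-0.02499285  0.27443337  1.51651618  0.00221802  1.34299012 -0.45483968] [ 6.42646383e-02 -5.28954971e+01 -3.94003737e+01  1.02662381e-01
  6.70311623e-02  4.04279097e-03] [-8.25847352e-02 -9.76960203e-05  7.06213658e-02]
```

View pics/g6.png

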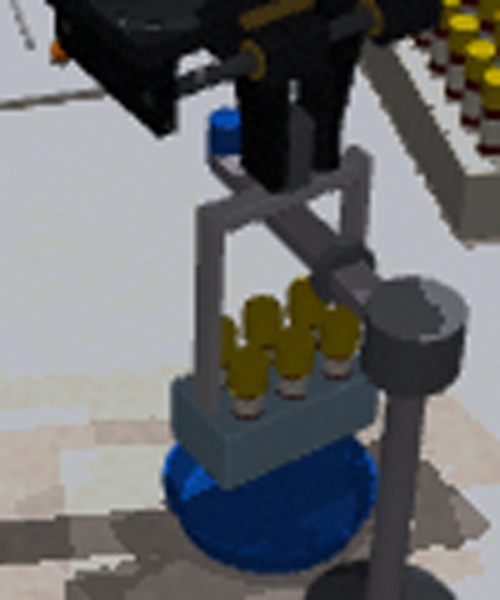

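Request:
drive_tool(moves="1 0 -0.3 0.4 0.008 0 0; 1 0 0 0 0 0 0")

```text
time: 18.9
tcp_pos: [0.6389, 0.0631, 0.194]
tcp_rot: [[-0.417, 0.909, 0.008], [0.909, 0.417, 0.0], [-0.003, 0.007, -1.0]]
wrist_force: [-0.3, -0.1, -2.2]
grip_width: 0.179
```

```bash
python3 -c "
from h import *
st();hk();plan(1,seat(.0905,.191),.425)"
```

```text
t 18.9 p [0.6389 0.0631 0.194 ] psi 0.4296 z [ 7.9e-03  2.0e-04 -1.0e+00] F [-0.3 -0.1 -2.2] w 15.6 j6 [-0.02  0.27  1.52  0.    1.34 -0.45]
r 0.0903 ang 1.958 to go -0.026 psi+90 2.0
1 d [-0.0029 -0.001  -0.003 ] rv [0.007 0.003 0.005]
1 0.03 -0.31 0.30 0.007 0.003 0.005
```

Request:
drive_tool(moves="1 0 -0.4 0.4 0.008 0 0; 1 0 -0.2 0.4 0.004 0 0; 1 0 0 0 0 0 0")

```text
time: 19.2
tcp_pos: [0.6379, 0.0621, 0.194]
tcp_rot: [[-0.417, 0.909, 0.01], [0.909, 0.417, -0.003], [-0.007, 0.008, -1.0]]
wrist_force: [-1.1, -0.2, -1.8]
grip_width: 0.18
```

```bash
python3 -c "
from h import *
st();hk();plan(1,seat(.0905,.191),.425)"
```

```text
t 19.2 p [0.6379 0.0621 0.194 ] psi 0.4303 z [ 0.0103 -0.0025 -0.9999] F [-1.1 -0.2 -1.8] w 15.7 j6 [-0.02  0.27  1.52 -0.    1.34 -0.45]
r 0.0898 ang 1.972 to go -0.012 psi+90 2.001
1 d [-0.0019 -0.     -0.003 ] rv [0.008 0.007 0.005]
1 0.08 -0.18 0.29 0.008 0.007 0.005
```

Request:
drive_tool(moves="1 0.1 -0.2 0.6 0.008 0.007 0")

```text
time: 19.3
tcp_pos: [0.6385, 0.0623, 0.1927]
tcp_rot: [[-0.417, 0.909, 0.008], [0.909, 0.417, 0.001], [-0.003, 0.008, -1.0]]
wrist_force: [-1.5, 2.6, 34.4]
grip_width: 0.181
```

```bash
python3 -c "
from h import *
s=readout.read_state();print(s['joints'],s['qvel'],s['tau'],s['torque'])
st();hk();
s=readout.read_state();print(s['tau'],s['wrist_force'])"
```

```text
[-2.59396975e-02  2.73812944e-01  1.51955248e+00  7.43380866e-04
  1.34009818e+00 -4.56609021e-01] [-0.01347793  0.03300489 -0.03687009  0.04012284  0.01500122 -0.02219   ] [-1.10345766e+00 -2.81426543e+01 -1.93201715e+01 -7.14317132e-01
 -6.91959467e-01  2.24354543e-02] [ 0.32496803  0.43258965 -0.04494741]
t 19.3 p [0.6385 0.0623 0.1927] psi 0.4305 z [ 8.1e-03  5.0e-04 -1.0e+00] F [-1.5  2.6 34.4] w 15.8 j6 [-0.03  0.27  1.52  0.    1.34 -0.46]
r 0.0897 ang 1.965 to go -0.019 psi+90 2.001
[-1.10345766e+00 -2.81426543e+01 -1.93201715e+01 -7.14317132e-01
 -6.91959467e-01  2.24354543e-02] [-1.45665336  2.5727183  34.38679462]
```

Request:
drive_tool(moves="1 0 0 0 0 0 0; 1 0 0 0 0 0 0; 2.5 0 0 0 0 0 0; 4 0 0 0 0 0 0; 5 0 0 0 0 0 0; 5 0 0 0 0 0 0; 5 0 0 0 0 0 0; 5 0 0 0 0 0 0")

```text
time: 20.1
tcp_pos: [0.6358, 0.0613, 0.1874]
tcp_rot: [[-0.417, 0.909, -0.0], [0.909, 0.417, -0.0], [-0.0, -0.001, -1.0]]
wrist_force: [-0.1, 0.8, 0.9]
grip_width: 0.558
```

```bash
python3 -c "
from h import *
st();hk()
S=optics.grab_frame('side')
crop(S,'g7.png',300,160,400,280,5)"
```

```text
t 20.1 p [0.6358 0.0613 0.1874] psi 0.4299 z [-4.e-04 -3.e-04 -1.e+00] F [-0.1  0.8  0.9] w 48.5 j6 [-0.03  0.28  1.52 -0.    1.34 -0.46]
r 0.0899 ang 1.997 to go 0.013 psi+90 2.001
```

View pics/g7.png

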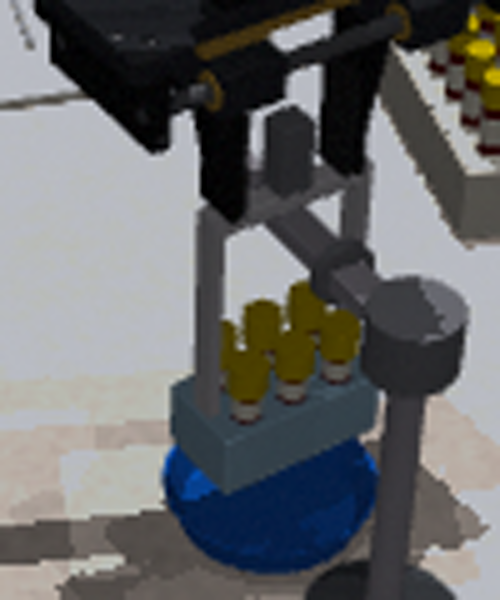

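Request:
drive_tool(moves="5 0 0 -0.5 0 0 0; 5 0 0 -1 0 0 0; 6 0 0 -1.5 0 0 0; 6 0 0 -2 0 0 0; 6 0 0 -3 0 0 0; 6 0 0 -3 0 0 0; 6 -0 -2 -2 0 0 0; 6 0 -3 0 0 0 0; 6 0 -3 0 0 0 0; 6 0 -3 0 0 0 0; 6 0 -3 0 0 0 0; 6 0 0 0 0 0 0")

```text
time: 21.35
tcp_pos: [0.5069, 0.0015, 0.34]
tcp_rot: [[-0.418, 0.908, 0.018], [0.908, 0.418, -0.003], [-0.01, 0.016, -1.0]]
wrist_force: [1.0, -0.1, 1.2]
grip_width: 0.691
```

Request:
drive_tool(moves="6 2 -3 -1 0 0 0; 6 2 -3 -1 0 0 0; 6 2 -3 0 0 0 0; 6 2 -3 0 0 0 0; 6 0 0 0 0 0 0; 6 0 0 0 0 0 0")

```text
time: 21.95
tcp_pos: [0.3625, 0.025, 0.3658]
tcp_rot: [[-0.417, 0.908, 0.032], [0.909, 0.417, -0.004], [-0.016, 0.027, -0.999]]
wrist_force: [0.8, 0.3, 0.3]
grip_width: 0.689
```

```bash
python3 - <<'E'
from h import *
st()
T=optics.grab_frame("top");S=optics.grab_frame("side")
crop(T,"k1.png",240,130,380,250,5);crop(S,"k2.png",230,120,430,300,4)
print(blobs(T,(100,100,40),(125,255,255),roi=(230,130,400,260)))
cv2.imwrite("pics/k3.png",S["img"][:,:,::-1])
E
```

```text
t 21.95 p [0.3625 0.025  0.3658] psi 0.4304 z [ 0.0316 -0.0035 -0.9995] F [0.8 0.3 0.3] w 60.0 j6 [-0.15 -0.52  1.92  0.    1.71 -0.58]
[(array([302. , 197.9]), array([282, 179,  39,  35, 453], dtype=int32)), (array([275.7, 186.5]), array([273, 184,   6,   6,  32], dtype=int32))]
```

View pics/k1.png

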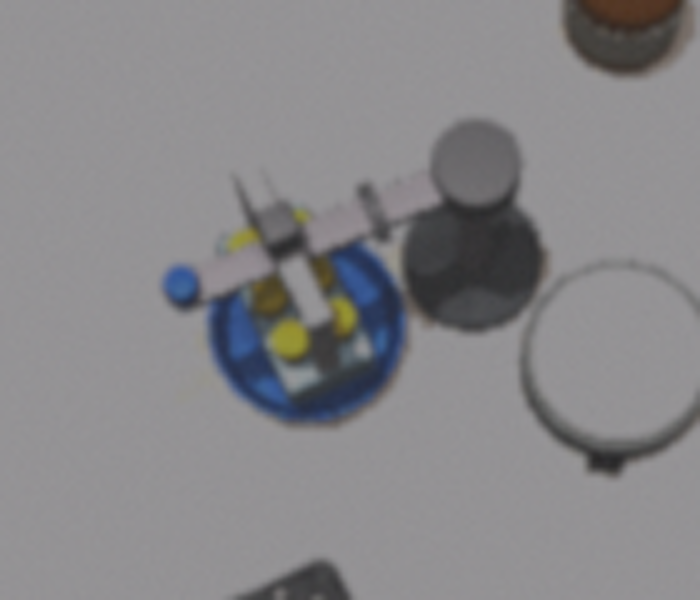

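View pics/k2.png

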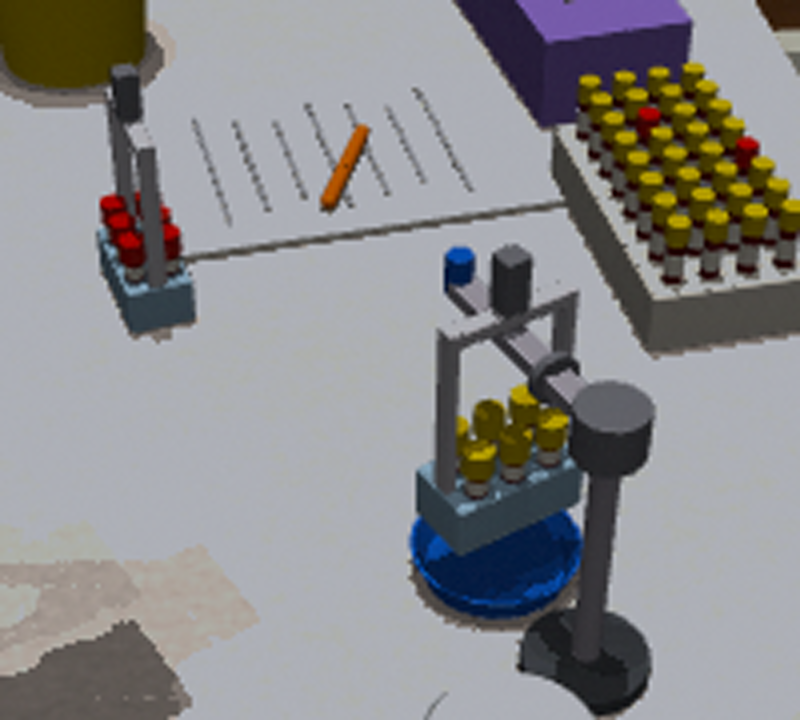

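View pics/k3.png

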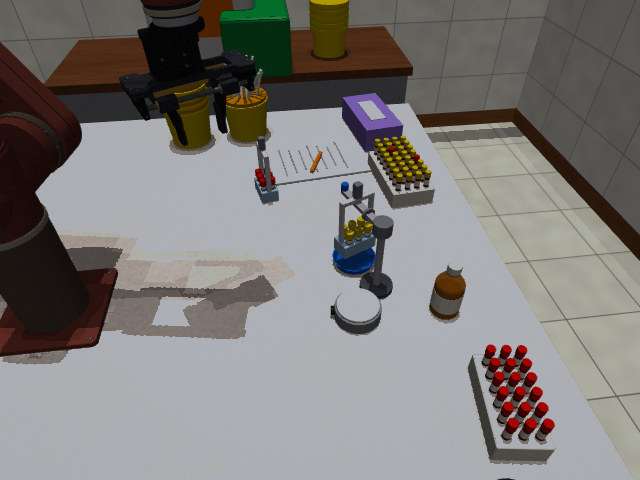

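Request:
drive_tool(moves="6 0 0 0 0 0 0; 6 0 0 0 0 0 0; 6 0 0 0 0 0 0; 6 0 0 0 0 0 0; 6 0 0 0 0 0 0; 6 0 0 0 0 0 0; 6 0 0 0 0 0 0; 6 0 0 0 0 0 0; 6 0 0 0 0 0 0; 6 0 0 0 0 0 0")

```text
time: 23.05
tcp_pos: [0.3651, 0.0244, 0.3639]
tcp_rot: [[-0.416, 0.909, 0.025], [0.909, 0.416, -0.002], [-0.013, 0.021, -1.0]]
wrist_force: [0.6, -0.9, -0.0]
grip_width: 0.693
```

```bash
python3 - <<'E'
from h import *
old=cv2.imread("pics/k3.png")[:,:,::-1]
T=optics.grab_frame("top");S=optics.grab_frame("side")
d=cv2.absdiff(old[170:290,320:400].copy(),S["img"][170:290,320:400].copy());print("diff",d.mean(),d.max())
bt=blobs(T,(100,100,40),(125,255,255),roi=(230,130,290,220))[0][0]
tip=onz(T,bt,.19);piv=np.array([.6731,-.0204]);dd=tip[:2]-piv;print(bt,tip,np.arctan2(dd[1],dd[0]),"dish 1.977")
p=tri(T,(240+283/5,130+220/5),S,(230+512/4,120+252/4));print("post top",p)
old=cv2.imread("pics/side0.png")[:,:,::-1]
for n,i in(("0",old),("1",S["img"])): print([b[0] for b in blobs({"img":np.ascontiguousarray(i)},(0,150,80),(8,255,255),roi=(250,160,285,200))])
E
```

```text
diff 0.9080208333333334 65
[275.7 186.6] [0.61899025 0.10899123 0.19      ] 1.966882312010598 dish 1.977
post top (array([0.63819627, 0.06168905, 0.21942751]), np.float64(0.0011719892827133955))
[array([258.6, 172.4]), array([272.3, 177.5]), array([261.9, 179.6])]
[array([258.7, 172.5]), array([272.3, 177.5]), array([261.9, 179.6])]
```

```bash
python3 -c "
from workcell import job
print(job.close_job())"
```

```text
the job is handed in; nothing more can be done
None
```

I turned the hook until its arm pointed over the blue dish. Then I picked up the yellow carrier by its grip post, kept it upright, and hung its crossbar on the arm between the stop ring and the tip. I handed the job in at about 23 s, with the arm well clear.

**Last checks**
- **Hook direction:** the arm is within about 0.01 rad of the dish's middle. It shifted slightly when the carrier settled, by about 0.02 rad.
- **Carrier position:** the top of its grip post measures (0.638, 0.062, 0.219). That is about 1 mm from the dish centre, at the height expected for a seated crossbar.
- **Stillness:** side pictures about a second apart look the same apart from small differences. The mean pixel difference was 0.9; one peak of 65 I took as edge noise and did not look into.
- **Red carrier:** it has not moved; its caps are within 0.1 pixel of where they started.

**What disagreed:** while I lowered the carrier onto the hook, the force readings showed no contact even though it had already touched. A further push showed 34 N at the wrist before I released it. The 40 N limit is for the arm or gripper body, and the push went through the held carrier. The wrist limit is 120 N.

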